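# Cap the sample jar and index its carriage

### The arm

A 6-joint arm with a two-finger parallel gripper is mounted at the origin on a cart in front of the work surface, level with it; the furniture and walls round the work are solid. World frame = base frame: x ahead of the robot, y to its left, z up, the work surface at z = 0. Lengths are in mm, angles in rad, forces in N, time in s.
With the tool pointing down it reaches from about 250 to 800 mm from the base axis. Payload 3.9 kg.
Tool frame: the origin (TCP) lies on the centre line of the jaws, within the pads' length; the fingertips stand 22 mm ahead of it and the grasp point (between the pads) lies 3 mm ahead of it; z points along the fingers, y is the line along which they close (so a half turn about z gives the same grasp; the last joint's range is limited). The gripper opens to 85 mm and grips with 20 to 120 N. Pads are 22 mm wide; open, the fingers measure 114 mm over their backs; the gripper's body (76 mm by 85 mm) begins 54 mm behind the grasp point. The pads swing forward as they close: fully open they stand 13 mm farther back than shut.
Start: joints at [1.195, 0.26, -0.138, 1.173, 0, 1.571], TCP at [192.679, 488.355, 253.304] pointing down, gripper open.
Joint ranges: [-2.78, 2.78], [-0.83, 1.72], [-1.28, 1.37], [-1.9, 2.12], [-1.57, 1.48], [-3.14, 3.14]. Speed limits (rad/s): [2.57, 2.57, 3.14, 3.14, 3.14, 3.14].

### API

Orientations are given as a unit quaternion [x, y, z, w].
In Python, from bench import ctrl, eyes, workorder gives the robot as it stands. The module is installed in compiled form; this text tells all that it offers.
- The arm moves only by the tool servo_tool, never from a script. Its argument "targets" is one flat list of numbers, 7 for each row, row after row: the shift along the tool's x, y, z in cm, then the turn, a rotation vector about the tool's x, y, z in degrees, then the gripper's target within -1 to 1 (fully open at 1, half-way at 0, shut at -1). In form: [tx, ty, tz, wx, wy, wz, fingers, tx, ty, tz, wx, wy, wz, fingers, ...]. A call has 1 to 8 rows; each row is the pose to reach, as a shift and turn from the pose commanded when the call began, along the tool's axes at that moment; what a row does not reach only later rows make up. A row lasts 1/8 s, in which the tool goes at most 62.5 mm and 10.7 degrees, less where a joint would pass 70% of its speed; a pose out of reach is approached as far as the arm can. A call with a gripper value outside its range is refused whole. The fingers move at their own pace and stop on an object; the grip force is fixed at half the most. Time passes only in rows, so rows that repeat a pose let the fingers close. It gives the time, the measured TCP pose, the force, the opening and the grip force at its end, in the units of the state.
- ctrl.get_state(): the state, without advancing time (a new reading comes with each control period).
- eyes.get_image(name): name is "side" or "top" or "wrist"; returns the picture (400x640x3 uint8, blue, green, red); there is no depth.
- eyes.get_calibration(name): a dict with "fx", "fy", "cx", "cy" (pixels), "rvec" (rotation vector, rad) and "tvec" (3), from world to camera coordinates, as OpenCV has them. Camera axes: x right, y down, z forward; pixel columns grow to the right and rows downward; lengths in mm; the calibration is good to about 2 mm. A picture is of the moment at which its call begins: read the wrist's pose just before it. get_calibration takes no time and is no camera call; for the wrist camera it gives the pose at the moment of the call.
- workorder.close_job(): hands the job in; it is judged then, once.
The state is a dict: "time_s": time; "joint_pos": joint angles; "joint_vel": joint speeds; "tau": joint torques, N m; "tcp_pos": TCP position; "ee_rot": TCP orientation; "force": force on the tool from outside, world axes, zero at the start; "ft_torque": the same for the moment, N m; "opening": finger opening in mm; "gripper_force": force on a finger pad.
Only numpy, scipy, OpenCV 4.12 (cv2) and the standard library are available. Lean on these libraries where they do the work, as an engineer would, in place of code of your own. Each camera call takes 0.05 s, during which the arm holds its last target. There are 200 camera calls.

### The job

First screw the winged cap of the sample jar fully tight, clockwise seen from above, with its carriage still locked where it stands. Then pull up the carriage's spring lock plunger by its knob, slide the carriage to the very next hole towards the rail's tall end plate, not beyond it, and let the pin down fully home in that hole. Finish while still gripping the knob, holding the pin home; leave the small things round the rail where they are.

Things in the scene. Friction and masses are not known exactly. Their poses are not given: they have to be found in the camera images.
- rail: fixed aluminium indexing rail, 84 mm wide (x), 360 mm long (y -175 to +185 mm), yaw within 0.35 rad. Origin on the table, z up. Steel strip along its middle: top 24 mm up, 12 mm holes every 40 mm. Tall end plate at y = +176 mm (80 mm wide, top 70 mm up); at the -y end only a low black foot. Fixed filter towers 364 mm tall stand to the right of the rail: keep clear or pass above
- carriage (a joint): position in m of the grey carriage along the rail: 0 locked where it starts, grows towards the tall end plate (rail's +y); the next hole is at +0.040. The carriage is a plate 76 x 152 mm, top 36 mm up, guided on the rail (1 N friction, 0.4 kg); it bears the jar and, 95 mm nearer to the tall end plate, the lock plunger
- jar_cap (a joint): angle in rad of the jar's screw cap: 0 fully tight at its stop, with the wing parallel to the rail; grows counterclockwise from above (loosened), up to 1.5. It starts loosened by 0.8 to 1.3 and stays where it is left; friction 0.06 N m. It only turns and does not rise
- wing_top (a point): middle of the top edge of the cap's wing, on the cap's vertical axis, 120 mm above the table. The wing is an upright bar 10 mm thick and 44 mm long that rises 24 mm above the flat top of the white cap (50 mm across, cap top 96 mm above the table). The point's axes turn with the cap: its y runs along the wing, its x across the 10 mm
- lock_pin (a joint): lift in m of the lock plunger: 0 fully home in a hole, 0.018 fully pulled up. The pin (9 mm) reaches 11 mm below the strip's top when home, so it is clear of the hole above 0.011. A spring pushes it down with 2.6 N at 0 to 5 N at 0.018; between holes it rests on the strip at about 0.011
- pull_knob: black round knob of the plunger, 32 mm tall, 23 mm across with a 26 mm rim at its top, upright; origin at the middle of its underside, 66 mm above the table when the pin is home. The plunger's black collar under it is 33 mm wide and reaches 51 mm above the table. The pin stands on the knob's axis
- knob_top (a point): middle of the knob's top, 98 mm above the table when the pin is home
- hole2 (a point): mouth of the next hole, in the strip's top face, 40 mm from the pin's starting hole towards the tall end plate: the knob's axis must come above it
- tin_a: loose small tin, 38 mm across, 27 mm tall, bystander behind the rail; origin under its centre
- tin_b: loose small tin, 44 mm across, 29 mm tall, bystander behind the rail; origin under its centre
- ph_meter: loose small meter, 35 x 60 x 34 mm, bystander beyond the end plate; origin under its centre
- petri_1: loose petri dish, 68 mm across, 12 mm tall, bystander in front of the rail; origin under its centre
- yellow_cap: loose round plastic cap, 34 mm across, 13 mm tall, bystander in front of the rail; origin under its centre

How it is judged:
By the outcome, as a careful person would: the job done as asked, in the order asked, and still so for the second after the job is handed in, while the arm keeps its last pose, push and grip.
It also fails if it takes over 51 s, if anything falls off the work surface, if the arm or the gripper's body presses on something with over 40 N, if the wrist force passes 120 N, or if a joint passes its speed limit or range.

## Working session

There is one attempt and no reset: what is moved stays moved. The work goes in short steps, Python scripts to look and compute and a tool call to move; the robot and the scene stay as the last step left them, time stands still between calls to the robot, and variables do not carry over. Pictures are saved under pics/ and viewed, at most 10 in all, crops included, and the job is handed in when it is done.

Besides the shell and the picture viewer there is one more tool, called after "Request:" as name(argument=value, ...), one argument or row to a line, values as JSON. servo_tool: Moves the arm, as the interface text tells. Its arguments: {"type":"object","properties":{"targets":{"type":"array"}},"required":["targets"]}

```bash
mkdir -p pics
python3 - <<'E'
from bench import ctrl,eyes
import cv2,numpy as np
s=ctrl.get_state();print(s)
for n in("top","side"):
    cv2.imwrite(f"pics/{n}0.png",eyes.get_image(n));c=eyes.get_calibration(n);R=cv2.Rodrigues(np.array(c["rvec"]))[0];print(n,c,-R.T@np.array(c["tvec"]).ravel())
E
```

```text
{'time_s': 0.0, 'joint_pos': array([ 1.19501050e+00,  2.60713133e-01, -1.39382079e-01,  1.17271065e+00,
       -3.90725496e-05,  1.57080551e+00]), 'joint_vel': array([-0.00057284, -0.00145818,  0.0006722 ,  0.00138068, -0.00053637,
        0.00049208]), 'tau': array([-8.68646257e-04, -4.05678391e+01,  2.53921652e+01,  1.87712390e-02,
        1.43054640e-04, -6.91315325e-07]), 'tcp_pos': array([192.45015171, 487.75873162, 252.44468441]), 'ee_rot': array([ 1.86793704e-01,  9.82398647e-01, -9.90732441e-04, -1.68482647e-04]), 'force': array([ 0.13597947, -0.63333584,  0.64055903]), 'ft_torque': array([-0.00586806, -0.05321184,  0.00903854]), 'gripper_force': 0.0, 'opening': 85.59460859435355}
top {'fx': 418.42325887931844, 'fy': 418.42325887931844, 'cx': 316.27423329519434, 'cy': 201.4259666030255, 'rvec': array([ 2.13955742, -2.16144542,  0.19309545]), 'tvec': array([150.86156696, 570.74644018, 868.34892069])} [430.56633116 166.61946568 943.07536685]
side {'fx': 465.57539240872836, 'fy': 465.57539240872836, 'cx': 325.0374567631317, 'cy': 201.8640905057039, 'rvec': array([ 2.06064313, -0.17271868,  0.13119576]), 'tvec': array([-503.28972792,  183.98495115,  718.78856305])} [ 387.93285368 -624.49649487  513.14738602]
```

View pics/top0.png

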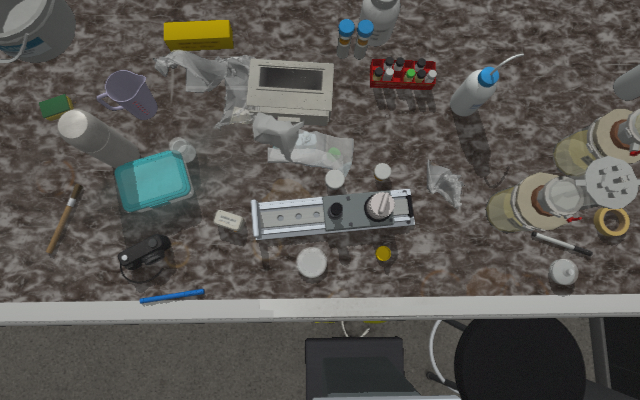

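View pics/side0.png

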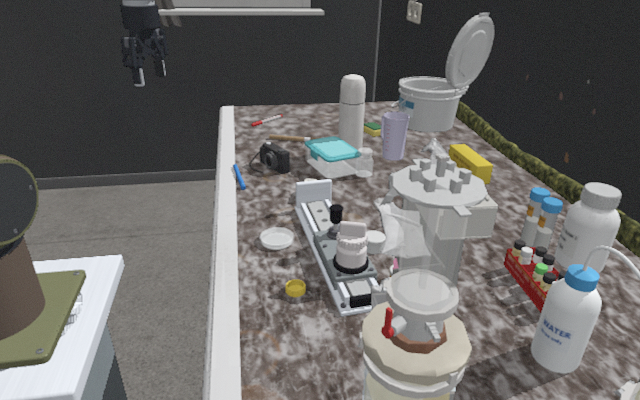

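The top view shows the rail from the end plate (257,218) to the foot (412,207), with the knob near (336,210) and the cap near (380,206). The side view shows the knob at (337,214) and the cap at (351,240). I'll zoom in on both.

```bash
cat > h.py <<'E'
import cv2,numpy as np
from bench import ctrl,eyes
def ray(c,u,v):
    R=cv2.Rodrigues(np.array(c["rvec"]))[0];t=np.array(c["tvec"]).ravel()
    return -R.T@t, R.T@np.array([(u-c["cx"])/c["fx"],(v-c["cy"])/c["fy"],1])
def plane(c,u,v,z):
    o,d=ray(c,u,v);return o+d*(z-o[2])/d[2]
def proj(c,P): return cv2.projectPoints(np.array(P,float).reshape(-1,1,3),np.array(c["rvec"]),np.array(c["tvec"]),np.array([[c["fx"],0,c["cx"]],[0,c["fy"],c["cy"]],[0,0,1.]]),None)[0].reshape(-1,2)
E
python3 - <<'E'
from h import *
t=cv2.imread("pics/top0.png");s=cv2.imread("pics/side0.png")
a=cv2.resize(t[185:245,245:420],None,fx=4.5,fy=4.5,interpolation=cv2.INTER_CUBIC)
b=cv2.resize(s[170:320,280:400],None,fx=2.2,fy=2.2,interpolation=cv2.INTER_CUBIC)
o=np.zeros((600,790,3),np.uint8);o[:270,:787]=a[:270,:787];o[270:600,:264]=b[:330,:264];cv2.imwrite("pics/c0.png",o)
E
```

```text
(no output)
```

View pics/c0.png

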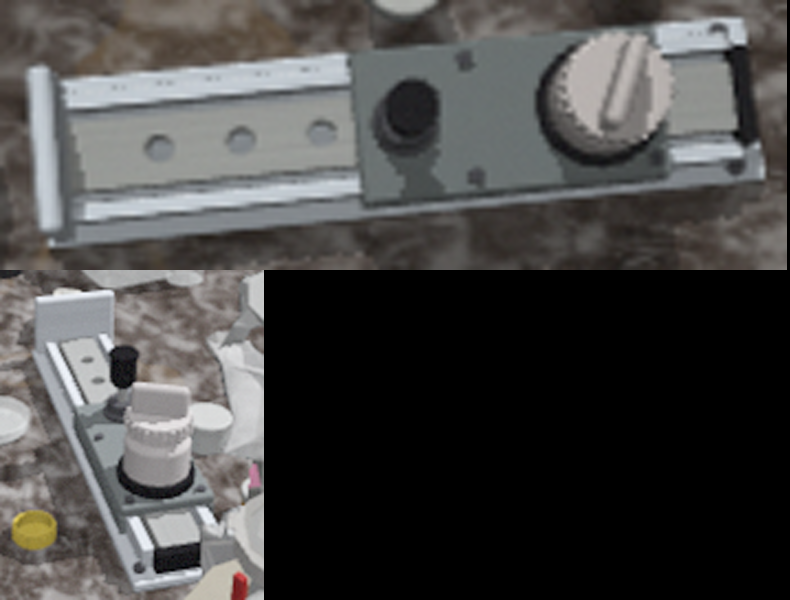

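Run:
```python
from h import *
c=eyes.get_calibration("top")
f=lambda x,y,z:plane(c,x/4.5+245,y/4.5+185,z)
for n,x,y,z in[("h4",160,146,24),("h3",241,139,24),("h2",322,131,24),("knob",412,103,98),("w1",638,38,120),("w2",614,122,120),("cap",620,79,96),("plateA",38,68,70),("plateB",52,232,70)]:print(n,f(x,y,z).round(1))
a=f(160,146,24);b=f(322,131,24);d=(b-a)[:2];print(np.linalg.norm(d),np.degrees(np.arctan2(-d[1],-d[0])))
a=f(614,122,120);b=f(638,38,120);print(np.degrees(np.arctan2(*(b-a)[1::-1])),np.linalg.norm(a-b))
cs=eyes.get_calibration("side")
g=lambda x,y,z:plane(cs,x/2.2+280,(y-270)/2.2+170,z)
print("side knob",g(124,351,98),"wingtop",g(161,388,120))
```

```text
h4 [540.1 223.9  24. ]
h3 [543.2 184.1  24. ]
h2 [546.8 144.3  24. ]
knob [549.9 105.1  98. ]
w1 [575.1   5.3 120. ]
w2 [537.5  17.4 120. ]
cap [560.4   9.6  96. ]
plateA [571.9 278.1  70. ]
plateB [495.1 270.7  70. ]
79.82700012066228 94.80494393358482
-17.826790774106033 39.536370134571
side knob [550.70361736 109.73450718  98.        ] wingtop [558.07204794  10.94790294 120.        ]
```

Request:
servo_tool(
  targets=[-51.5, -31, 3, 0, 0, -3.7, -0.2, -51.5, -31, 3, 0, 0, -3.7, -0.2, -51.5, -31, 3, 0, 0, -3.7, -0.2, -51.5, -31, 3, 0, 0, -3.7, -0.2, -51.5, -31, 3, 0, 0, -3.7, -0.2, -51.5, -31, 3, 0, 0, -3.7, -0.2, -51.5, -31, 3, 0, 0, -3.7, -0.2, -51.5, -31, 3, 0, 0, -3.7, -0.2],
)

```text
time_s: 1.1
tcp_pos: [496.9, 89.9, 228.0]
ee_rot: [0.155, 0.988, 0.0, -0.0]
force: [0.8, 0.9, 0.8]
opening: 34.2
gripper_force: 0.0
```

Request:
servo_tool(
  targets=[0, 0, 0, 0, 0, 0, -0.2, 0, 0, 0, 0, 0, 0, -0.2],
)

```text
time_s: 1.35
tcp_pos: [495.5, 91.6, 227.8]
ee_rot: [0.155, 0.988, -0.0, -0.001]
force: [-0.7, 0.4, -0.5]
opening: 33.9
gripper_force: 0.0
```

Request:
servo_tool(
  targets=[-4.2, -2.9, 2.6, 0, 0, 0, -0.2, -8.4, -5.8, 5.2, 0, 0, 0, -0.2, -8.4, -5.8, 5.2, 0, 0, 0, -0.2, -8.4, -5.8, 5.2, 0, 0, 0, -0.2],
)

```text
time_s: 1.85
tcp_pos: [557.3, 12.3, 176.4]
ee_rot: [0.154, 0.988, 0.0, -0.001]
force: [-0.5, 0.6, -0.6]
opening: 34.0
gripper_force: 0.0
```

Run:
```python
from h import *
s=ctrl.get_state();print(s["tcp_pos"],s["joint_pos"])
c=eyes.get_calibration("wrist");i=eyes.get_image("wrist");cv2.imwrite("pics/w1.png",i)
print(proj(c,[[557.5,11,120],[550,105,98],[550.5,18,120]]))
```

```text
[557.34150743  12.30980553 176.3505246 ] [ 2.17529430e-02  3.58535984e-01 -2.01622227e-01  1.01212478e+00
  6.16726828e-04  3.31241787e-01]
[[320.45808393 240.26194843]
 [469.08865834 168.64333791]
 [328.6558299  225.7964905 ]]
```

View pics/w1.png

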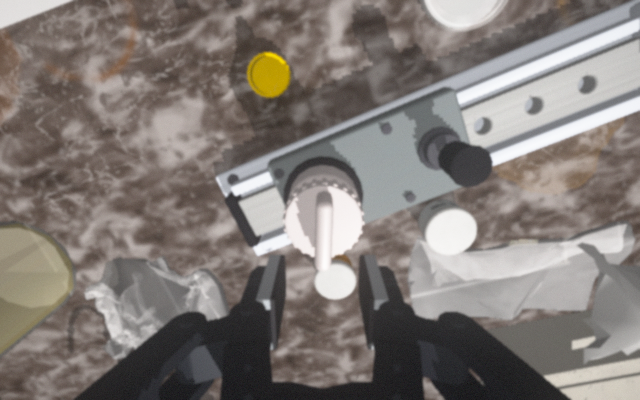

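The wing's top edge runs from (324,194) to (323,270), between the fingers. The knob top is at (467,163) and hole2 at (483,126).

Run:
```python
from h import *
c=eyes.get_calibration("wrist")
a=plane(c,324.5,194,120);b=plane(c,322.5,270,120);print(a,b,(a+b)/2,np.linalg.norm(a-b),np.degrees(np.arctan2(*(a-b)[1::-1])))
for n,u,v,z in[("knob",467,163,98),("h2",483,126,24),("h3",534,105,24),("h4",587,85,24)]:print(n,plane(c,u,v,z))
```

```text
[532.60832214  21.49689483 120.        ] [576.4542832    6.41882388 120.        ] [554.53130267  13.95785936 120.        ] 46.366113975119575 161.0225550189904
knob [546.6705383 104.7393108  98.       ]
h2 [547.14199898 146.85535891  24.        ]
h3 [543.21339134 186.38942325  24.        ]
h4 [540.61639925 225.82323211  24.        ]
```

Request:
servo_tool(
  targets=[0, 0, 2.7, 0, 0, 0, -0.2, 0, 0, 5.3, 0, 0, 0, -0.2, 0, 0, 5.3, 0, 0, 0, -0.2, 0, 0, 5.3, 0, 0, 0, -1, 0, 0, 5.3, 0, 0, 0, -1, 0, 0, 5.3, 0, 0, 0, -1, 0, 0, 5.3, 0, 0, 0, -1],
)

```text
time_s: 2.78
tcp_pos: [559.4, 11.0, 125.2]
ee_rot: [0.155, 0.988, 0.0, 0.001]
force: [-0.8, 1.2, 8.1]
opening: 8.5
gripper_force: 63.1
```

Request:
servo_tool(
  targets=[0, 0, -0.2, 0, 0, 9, -1, 0, 0, -0.2, 0, 0, 18, -1, 0, 0, -0.2, 0, 0, 27, -1, 0, 0, -0.2, 0, 0, 36, -1, 0, 0, -0.2, 0, 0, 45, -1, 0, 0, -0.2, 0, 0, 54, -1, 0, 0, -0.2, 0, 0, 60, -1, 0, 0, -0.2, 0, 0, 60, -1],
)

```text
time_s: 3.78
tcp_pos: [558.1, 10.3, 125.3]
ee_rot: [0.628, 0.778, -0.0, 0.0]
force: [-0.4, -2.0, -3.5]
opening: 8.5
gripper_force: 61.8
```

Run:
```python
from h import *
s=ctrl.get_state();print(s["ft_torque"],s["force"],s["joint_pos"],s["tau"])
```

```text
[-0.24158997 -0.03674298 -0.05275649] [-0.43449688 -2.02737045 -3.51969401] [ 1.89726072e-02  3.99675169e-01 -2.82209538e-01  8.89444888e-01
 -8.51807380e-04  1.37673691e+00] [ 6.50938042e-01 -4.69882536e+01  2.35488045e+01 -3.32738576e-02
  3.48328119e-01  1.45034809e-01]
```

Request:
servo_tool(
  targets=[0, 0, 0, 0, 0, 3, -1, 0, 0, 0, 0, 0, 6, -1, 0, 0, 0, 0, 0, 8, -1, 0, 0, 0, 0, 0, 10, -1, 0, 0, 0, 0, 0, 10, -1],
)

```text
time_s: 4.4
tcp_pos: [557.9, 10.9, 125.3]
ee_rot: [0.693, 0.721, -0.0, -0.0]
force: [-1.7, -0.9, -0.9]
opening: 8.8
gripper_force: 63.7
```

Run:
```python
from h import *
s=ctrl.get_state();print(s["ft_torque"],s["force"],s["joint_pos"],s["tau"])
```

```text
[-0.20389052  0.3696703   0.90475457] [-1.74460856 -0.88922851 -0.94551585] [ 1.95822473e-02  3.99553441e-01 -2.82359929e-01  8.89691306e-01
 -1.12031151e-04  1.55068225e+00] [ -0.39921912 -46.73408031  24.22839582  -0.6729041    0.36187364
   1.03088178]
```

Request:
servo_tool(
  targets=[0, 0, 0, 0, 0, 0, -0.2, 0, 0, 0, 0, 0, 0, -0.2, 0, 0, -2, 0, 0, 0, -0.2, 0, 0, -4.5, 0, 0, 0, -0.1, 4.7, -0.2, -4.5, 0, 0, -2.5, 0.2, 9.5, -0.4, -4.5, 0, 0, -2.5, 0.2, 9.5, -0.4, -4.5, 0, 0, -2.5, 0.2, 9.5, -0.4, -4.5, 0, 0, -2.5, 0.2],
)

```text
time_s: 5.4
tcp_pos: [551.0, 105.7, 170.6]
ee_rot: [0.678, 0.735, 0.0, 0.0]
force: [-0.1, -0.5, -0.1]
opening: 51.0
gripper_force: 0.0
```

Run:
```python
from h import *
s=ctrl.get_state();print(s["tcp_pos"],s["ee_rot"],s["opening"])
c=eyes.get_calibration("wrist");i=eyes.get_image("wrist");cv2.imwrite("pics/w2.png",i)
print(proj(c,[[557.9,10.9,120],[550,105.6,98],[546.8,145,24]]))
t=eyes.get_image("top")
cv2.imwrite("pics/t2.png",cv2.resize(t[185:245,245:420],None,fx=4.5,fy=4.5,interpolation=cv2.INTER_CUBIC))
```

```text
[550.99674173 105.65797021 170.62645925] [6.77606823e-01 7.35424276e-01 1.64767990e-04 3.16562097e-04] 50.95231881651928
[[319.59247569 378.95768841]
 [319.31281838 227.38130755]
 [319.95449385 141.51532094]]
```

View pics/w2.png

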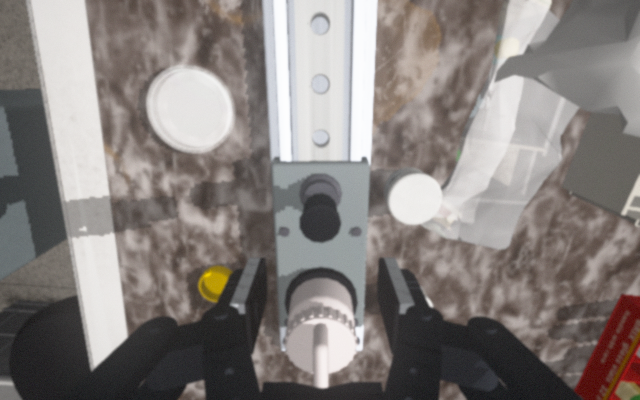

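View pics/t2.png

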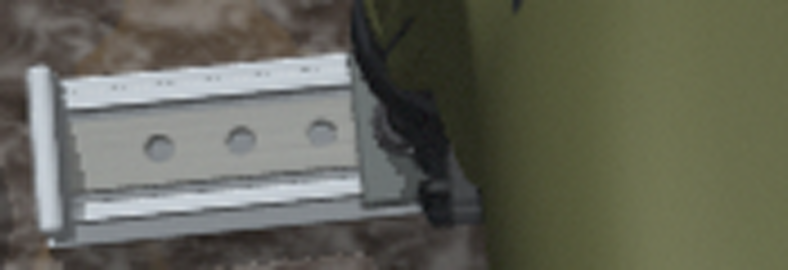

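Request:
servo_tool(
  targets=[0.1, -0.1, 4, 0, 0, 0, 0.2, 0.1, -0.1, 8, 0, 0, 0, 0.2, 0.1, -0.1, 8.1, 0, 0, 0, 0.2, 0.1, -0.1, 8.1, 0, 0, 0, -1, 0.1, -0.1, 8.1, 0, 0, 0, -1, 0.1, -0.1, 8.1, 0, 0, 0, -1, 0.1, -0.1, 8.1, 0, 0, 0, -1, 0.1, -0.1, 8.1, 0, 0, 0, -1],
)

```text
time_s: 6.5
tcp_pos: [549.9, 106.4, 91.2]
ee_rot: [0.678, 0.735, 0.0, 0.001]
force: [-3.9, -1.8, 7.0]
opening: 22.2
gripper_force: 58.9
```

Request:
servo_tool(
  targets=[0, 0, -0.6, 0, 0, 0, -1, 0, 0, -1.2, 0, 0, 0, -1, 0, 0, -1.6, 0, 0, 0, -1, 0, 0, -1.6, 0, 0, 0, -1],
)

```text
time_s: 7.0
tcp_pos: [549.8, 106.5, 105.5]
ee_rot: [0.678, 0.735, 0.0, 0.0]
force: [-0.8, -0.9, -5.2]
opening: 22.3
gripper_force: 58.9
```

Request:
servo_tool(
  targets=[0, 0, -0.1, 0, 0, 0, -1, 0.5, 0, -0.1, 0, 0, 0, -1, 1.2, 0, -0.1, 0, 0, 0, -1, 2, 0, -0.1, 0, 0, 0, -1, 2.8, 0, -0.1, 0, 0, 0, -1, 3.5, 0, -0.1, 0, 0, 0, -1, 4, 0, -0.1, 0, 0, 0, -1, 4, 0, -0.1, 0, 0, 0, -1],
)

```text
time_s: 8.0
tcp_pos: [546.2, 147.3, 106.4]
ee_rot: [0.677, 0.736, 0.0, -0.001]
force: [-0.5, 0.9, -5.6]
opening: 22.0
gripper_force: 58.9
```

Run:
```python
from h import *
s=ctrl.get_state();print(s["tcp_pos"],s["ft_torque"])
i=eyes.get_image("side");j=eyes.get_image("wrist")
o=np.zeros((600,790,3),np.uint8);o[:600,:480]=cv2.resize(i[170:320,280:400],(480,600),interpolation=cv2.INTER_CUBIC);o[:194,480:790]=cv2.resize(j,(310,194));cv2.imwrite("pics/s3.png",o)
```

```text
[546.24339571 147.32447741 106.35610052] [0.22296965 0.05299554 0.01342548]
```

View pics/s3.png

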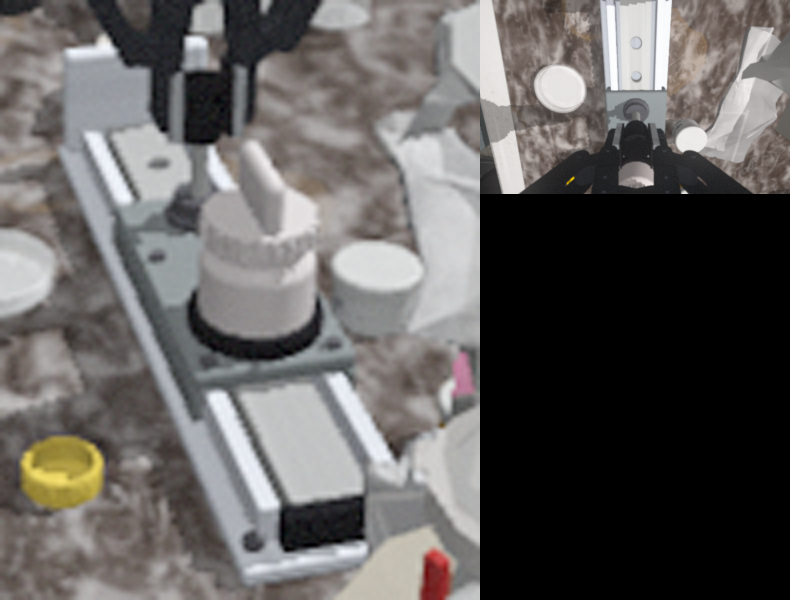

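The carriage has moved about 40 mm, the plunger is up and the wing lies parallel to the rail. Now I'll lower the pin.

Request:
servo_tool(
  targets=[-0.05, 0, 0.3, 0, 0, 0, -1, -0.05, 0, 0.6, 0, 0, 0, -1, -0.05, 0, 0.9, 0, 0, 0, -1, -0.05, 0, 1.2, 0, 0, 0, -1, -0.05, 0, 1.5, 0, 0, 0, -1, -0.05, 0, 1.7, 0, 0, 0, -1, -0.05, 0, 1.7, 0, 0, 0, -1],
)

```text
time_s: 8.98
tcp_pos: [546.5, 145.9, 91.1]
ee_rot: [0.678, 0.735, 0.0, 0.0]
force: [-5.4, -0.9, 9.0]
opening: 22.3
gripper_force: 60.2
```

Request:
servo_tool(
  targets=[0, 0, 0.1, 0, 0, 0, -1, 0, 0, 0.2, 0, 0, 0, -1, 0, 0, 0.2, 0, 0, 0, -1, 0, 0, 0.2, 0, 0, 0, -1],
)

```text
time_s: 9.48
tcp_pos: [546.7, 145.9, 91.0]
ee_rot: [0.678, 0.735, 0.001, 0.001]
force: [-8.0, -1.9, 20.5]
opening: 22.1
gripper_force: 61.4
```

Run:
```python
from h import *
s=ctrl.get_state();print(s["tcp_pos"],s["force"],s["ft_torque"])
i=eyes.get_image("side");j=eyes.get_image("wrist")
o=np.zeros((600,790,3),np.uint8);o[:600,:480]=cv2.resize(i[170:320,280:400],(480,600),interpolation=cv2.INTER_CUBIC);o[:400,480:790]=j[:,165:475];cv2.imwrite("pics/s4.png",o)
```

```text
[546.67344915 145.94669269  90.99100562] [-8.04034886 -1.9212204  20.48406422] [-0.21538712  1.73304603  0.02779574]
```

View pics/s4.png

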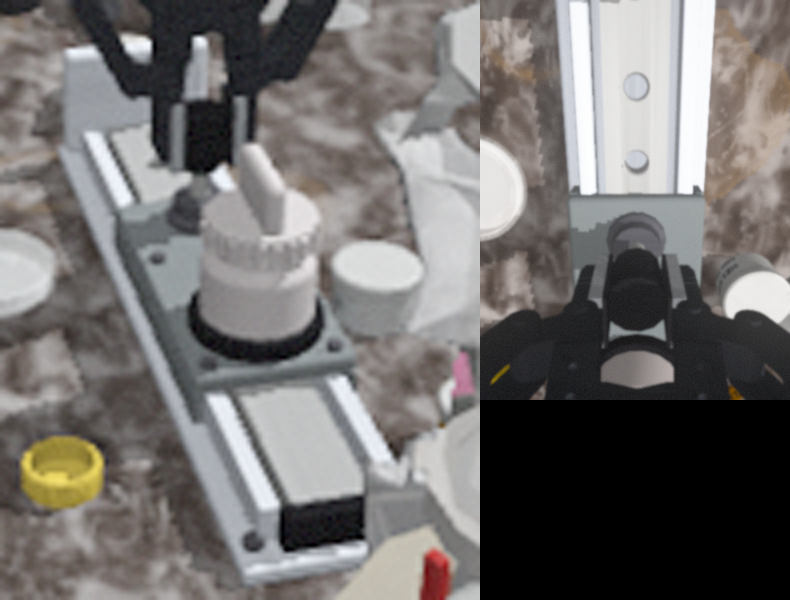

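```bash
python3 -c "
from bench import workorder
print(workorder.close_job())"
```

```text
the job is handed in; nothing more can be done
None
```

I handed in the job at about 9.5 s. The cap was turned to its stop (0.9 N m felt), the carriage moved about 40 mm to the next hole, and the pin came down to its starting height against a firm stop; the knob is still gripped. No verdict came back.

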